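# Gauge the gap beside the cells in a battery cabinet

## Robot

A 7-joint arm with a two-finger parallel gripper is mounted at the origin on the work surface. World frame = base frame: x ahead of the robot, y to its left, z up, the work surface at z = 0. Lengths are in m, angles in degrees, forces in N, time in s.
With the tool pointing down it reaches from about 0.425 to 0.875 m from the base axis. Payload 9.9 kg.
Tool frame: the origin (TCP) lies midway between the tips of the shut fingers; the grasp point (between the pads) lies 19 mm behind it; z points along the fingers, y is the line along which they close (so a half turn about z gives the same grasp; the last joint's range is limited). The gripper opens to 85 mm and grips with 20 to 120 N. Pads are 22 mm wide; open, the fingers measure 114 mm over their backs; the gripper's body (76 mm by 85 mm) begins 54 mm behind the grasp point. The pads swing forward as they close: fully open they stand 13 mm farther back than shut.
Start: joints at [-79.515, 32.985, 1.427, 82.34, -0.859, 64.687, -3.237], TCP at [0.178, 0.651, 0.231] pointing down, gripper open.
Joint ranges: [-157.87, 157.87], [-19.46, 123.44], [-87.15, 90], [11.01, 140.99], [-62.26, 242.26], [9.8, 113.94], [-161.44, 161.44]. Speed limits (degrees/s): [127.2, 127.2, 172.46, 172.46, 180, 180, 180].

## Interface

Orientations are given as a 3x3 rotation matrix whose columns are the frame's x, y, z axes.
In Python, from workcell import ctrl gives the robot as it stands.
- The arm moves only by the tool move_arm, never from a script. Its argument "commands" is a list of rows, each a list of 6 numbers: the shift along the tool's x, y, z in m, then the turn, a rotation vector about the tool's x, y, z in degrees. In form: [[x, y, z, ax, ay, az], ...]. A call has 1 to 8 rows; each row is the pose to reach, as a shift and turn from the pose commanded when the call began, along the tool's axes at that moment; what a row does not reach only later rows make up. A row lasts 1/8 s, in which the tool goes at most 62.5 mm and 10.7 degrees, less where a joint would pass 70% of its speed; a pose out of reach is approached as far as the arm can. A call with a gripper value outside its range is refused whole. "fingers" is the finger opening in m, from 0 to 0.0854, set as the call begins (left out, the last holds). The fingers move at their own pace and stop on an object; "newtons" is the grip in N (left out, the last holds). Time passes only in rows, so rows that repeat a pose let the fingers close. It gives the time, the measured TCP pose, the force, the opening and the grip force at its end, in the units of the state.
- ctrl.get_state(): the state, without advancing time (a new reading comes with each control period).
- ctrl.camera(name): name is "side" or "top"; returns the picture (400x640x3 uint8, red, green, blue); there is no depth.
- ctrl.get_calibration(name): a dict with "fovy" (degrees; the focal length in pixels is half the picture's height over the tangent of half this angle, whatever the lens; pixels are square), "cx", "cy" (the principal point, pixels), "k1" (the pictures are not rectified: a ray, as slopes to the right and down, at radius r is drawn at 1 + k1 r^2 times it, then the intrinsics apply), "world_to_cam" (4x4, takes a point from world to camera coordinates). Camera axes: x right, y down, z forward; pixel columns grow to the right and rows downward; lengths in m; the calibration is good to about 2 mm. A picture is of the moment at which its call begins. get_calibration takes no time and is no camera call.
- ctrl.close_job(): hands the job in; it is judged then, once.
The state is a dict: "t": time; "q": joint angles; "qvel": joint speeds; "effort": joint torques, N m; "tool_pos": TCP position; "tcp_rot": TCP orientation; "ft_force": force on the tool from outside, world axes, zero at the start; "moment": the same for the moment, N m; "grip_width": opening from 0.0 (shut) to 1.0 (fully open); "grasp_force": force on a finger pad.
Only numpy, scipy, OpenCV 4.12 (cv2) and the standard library are available. Lean on these libraries where they do the work, as an engineer would, in place of code of your own. Each camera call takes 0.05 s, during which the arm holds its last target. There are 200 camera calls.

## Task

Swing the door of the battery cabinet up by its handle until it stands open, then take the taper gauge out of its wooden block and slide its blade down into the gap between the cell block's side board and the cabinet wall on the handle side, upright and square to the wall, until it drags snugly on both; do not force it, for the board is only backed with thin foam. Finish while still holding the gauge at that depth for the reading, with the door left standing open and the other things on the bench undisturbed.

Things in the scene. Friction and masses are not known exactly. Their poses are not given: they have to be found in the camera images.
- cabinet: white sheet-metal battery cabinet, a wall enclosure lying on its back, open top under the door: 240 (its x) x 200 (its y) x 85 mm high, sheet 3 mm thick all round. Fixed to the bench. Origin: centre of its underside; z up, +y points to the hinge side, -y to the handle side.
- door (a joint): door angle in rad: 0 = shut, flat on the rim; grows as its free edge goes up and over towards the hinge side; 1.57 = upright; stop at 1.75. Starts between 0 and 0.2. A stiff friction hinge (0.6 N m) keeps it wherever it is left. The door is a 3 mm sheet, 240 x 200 mm, 0.35 kg.
- door_hinge (a point): point on the hinge line, at the middle of the cabinet's +y side at rim height, 85 mm over the bench; fixed to the cabinet, same axes as the cabinet. The hinge line runs along its x.
- door_handle (a point): middle of the round bar of the door's steel D handle, where to grip it: bar 10 mm thick, 100 mm long along the hinge direction, its axis 35 mm off the door's outer face; 172 mm from the hinge line measured along the door, 28 mm from the free edge, 38 mm from the door's underside. The point turns with the door (x along the bar, z out of the door's outer face).
- wall_edge (a point): middle of the inner top edge of the cabinet's -y (handle side) wall, 85 mm over the bench: one side of the gap. Axes as the cabinet; the gap runs along x, is crossed along y and goes down along -z.
- board_edge (a point): middle of the top edge, on the gap side, of the cell block's -y side board: the other side of the gap. Board 206 mm long, 3 mm thick, top 82 mm over the bench. The gap (along the cabinet's y from wall_edge to here) is the same all along and down to the cabinet's floor, 3 mm over the bench; it differs each time, 5 to 7.5 mm. The wall is rigid. The point moves with the board.
- side_board (a joint): how far the side board is pressed back into the thin foam pad behind it, m: 0 = untouched, grows away from the wall, 0.003 = foam fully squashed. The foam gives 1 mm for 8 N. Snug is a few newtons on each face, well under 1.5 mm. The drag eases when a push stops, so press on a little and feel again; a sideways push on the tool means that only one face bears.
- cell_block: block of 80 green round cells on end in black holders with silver nickel strips, a pale board on each long side; 206 x 169 x 79 mm, fixed inside the cabinet. Origin: centre of its underside, 3 mm over the bench, axes along the cabinet's.
- gauge: taper gauge, 90 g: steel wedge blade below a black grip. Origin: middle of the blade's tip; z up along the blade. Blade 78 mm long, 14 mm wide (x), across y 2 mm thick at the tip, growing by 1 mm every 10 mm, both faces alike: in a gap of g mm it drags when its tip is about 10 x (g - 2) mm below the rim. It starts upright in its block, tip 4 mm over the bench. Friction on wall or board about 0.6.
- gauge_grip (a point): point on the gauge's axis, 113 mm above the tip, where to hold it, fingers closing along the gauge's y. The grip is 26 (x) x 16 (y) x 64 mm high, from 78 to 142 mm above the tip; at the start its underside rests on the block's top. Axes as the gauge.
- gauge_block: wooden block 75 x 60 x 82 mm high with a 16 x 12 mm slot (along its x, y) down through its centre, in which the gauge stands; fixed to the bench. Origin: centre of its underside.
- screwdriver: loose screwdriver lying on the bench, a bystander.
- spare_cell: loose green and black round cell, 18 mm thick, 65 mm high, standing on the bench, a bystander. Origin: centre of its underside.
- strip_reel: metal reel of nickel strip, 90 mm across, 25 mm high, lying on the bench, a bystander. Origin: centre of its underside.
There are look-alikes about, which are no part of the job. What is shaped like the gauge but purple or red is not meant.

How it is judged (in metres and radians):
On the way, in this order (a step that is already met when the one before it is completed fails the run):
1. the hand swings the door by its handle: the door is past 0.5 rad with the hand at the handle (value of joint door above 0.5 rad and distance between the grasp point and door_handle below 0.06 m), for 0.1 s.
2. the door stands open (past 1.2 rad) (value of joint door above 1.2 rad), for 0.2 s.
3. the gauge is held by the fingers, drawn clear out of its block (height (world z) of gauge above 0.085 m and contact force between the fingers and gauge above 1 N), for 0.1 s.
4. the blade is in the gap and bears on both wall and board (z of gauge in the frame of wall_edge below -0.015 m and contact force between gauge and cabinet above 1 N and contact force between gauge and cell_block above 1 N), for 0.2 s.
At the end, for the whole second after the job is handed in: The fingers hold the gauge still, tip in the gap 15 mm or more below the rim, bearing on both wall and board with at least 1 N, the board pressed back less than 1.8 mm; blade within 4 degrees of square to the wall, gauge upright within 7 degrees; door open past 1.2 rad (all of step 4 and value of joint door above 1.2 rad and contact force between the fingers and gauge above 1 N and value of joint side_board below 0.0018 m and y of gauge in the frame of wall_edge above 0 m and y of gauge in the frame of board_edge below 0 m and angle between the y axis of gauge and the y axis of cabinet, either way round below 0.07 rad and angle between gauge's own z axis and vertical below 0.12 rad and linear speed of gauge below 0.01 m/s); the arm keeps its last pose, push and grip.
It fails at once if the gauge is forced: the side board is pressed back by more than 2.6 mm (20 N) (value of joint side_board above 0.0026 m).
It fails at once if a bystander (screwdriver, spare cell, strip reel) is moved by more than 30 mm (distance of any of screwdriver, spare_cell, strip_reel from where it was at the start of the episode above 0.03 m).
It also fails if it takes over 61 s, if anything falls off the work surface, if the arm or the gripper's body presses on something with over 40 N, if the wrist force passes 120 N, or if a joint passes its speed limit or range.

## Working session

There is one attempt and no reset: what is moved stays moved. The work goes in short steps, Python scripts to look and compute and a tool call to move; the robot and the scene stay as the last step left them, time stands still between calls to the robot, and variables do not carry over. Pictures are saved under pics/ and viewed, at most 10 in all, crops included, and the job is handed in when it is done.

Besides the shell and the picture viewer there is one more tool, called after ">>>" as name(argument=value, ...), one argument or row to a line, values as JSON. move_arm: Moves the arm, as the interface text tells. Its arguments: {"type":"object","properties":{"commands":{"type":"array"},"fingers":{"type":"number"},"newtons":{"type":"number"}},"required":["commands"]}

```bash
mkdir -p pics; ls; python3 - <<'E'
from workcell import ctrl
import cv2
for n in("side","top"):
    cv2.imwrite(f"pics/{n}0.png",ctrl.camera(n)[:,:,::-1]); c=ctrl.get_calibration(n);print(n,c)
s=ctrl.get_state();print(s)
E
```

```text
pics
side {'fovy': 45.504059623097895, 'cx': 315.0428418958702, 'cy': 197.47645244330243, 'k1': -0.13580085414633106, 'world_to_cam': array([[ 9.66416077e-01, -2.56981028e-01,  8.46786279e-04,
        -4.96522223e-01],
       [-1.89163838e-01, -7.13601925e-01, -6.74528972e-01,
         1.21350431e-01],
       [ 1.73945417e-01,  6.51715462e-01, -7.38247891e-01,
         1.16229382e+00],
       [ 0.00000000e+00,  0.00000000e+00,  0.00000000e+00,
         1.00000000e+00]])}
top {'fovy': 47.31962955738587, 'cx': 317.4658752993483, 'cy': 198.05518954218894, 'k1': -0.08397124029180053, 'world_to_cam': array([[-0.01881978, -0.99979356,  0.00765803, -0.04243378],
       [-0.98053951,  0.01695922, -0.19558797,  0.51712782],
       [ 0.19541772, -0.01118993, -0.98065626,  1.06952037],
       [ 0.        ,  0.        ,  0.        ,  1.        ]])}
{'t': 0.1, 'q': array([-79.51708383,  33.0271758 ,   1.42346367,  82.38143015,
        -0.86082675,  64.68644799,  -3.23622231]), 'qvel': array([-0.04158944, -0.13649363, -0.01085982, -0.08560249,  0.07890448,
       -0.01728321, -0.0698928 ]), 'effort': array([ 6.22234555e-03, -7.67314553e+01,  2.25769691e+00, -2.86605227e+01,
        1.57288264e-02,  8.60489585e-03, -1.21687245e-05]), 'tool_pos': array([0.17781274, 0.65073898, 0.23053781]), 'tcp_rot': array([[-9.64640766e-01,  2.63567977e-01, -3.39087139e-04],
       [ 2.63568190e-01,  9.64639699e-01, -1.43528395e-03],
       [-5.11979715e-05, -1.47390599e-03, -9.99998912e-01]]), 'ft_force': array([-0.33860158, -0.17451245, -0.00507928]), 'moment': array([ 0.01950969, -0.03970946, -0.01468577]), 'grasp_force': 0.0, 'grip_width': 0.9992399433162571}
```

View pics/side0.png

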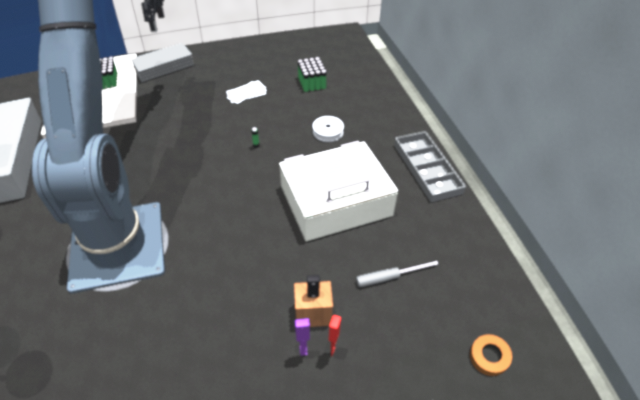

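View pics/top0.png

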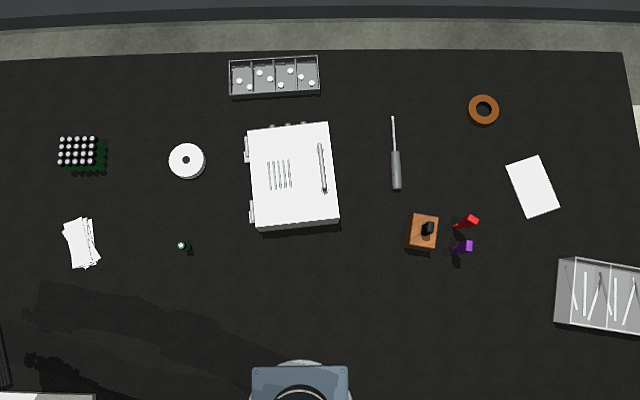

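Candidates for the gauge are black in the wooden block (top 427,228; side 313,286), red (top 468,222) and purple (top 463,246). I choose the black one. The handle bar is at top (323,168). Next I'll check both in a close crop.

```bash
cat > h.py <<'E'
from workcell import ctrl
import cv2, numpy as np
def cal(n):
    c=ctrl.get_calibration(n); f=200/np.tan(np.radians(c["fovy"]/2)); return c,f
def proj(n,P):
    c,f=cal(n); P=np.atleast_2d(P); W=c["world_to_cam"]; p=P@W[:3,:3].T+W[:3,3]
    s=p[:,:2]/p[:,2:]; r2=(s**2).sum(1,keepdims=True); s=s*(1+c["k1"]*r2)
    return s*f+[c["cx"],c["cy"]]
def ray(n,uv):
    c,f=cal(n); d=(np.array(uv,float)-[c["cx"],c["cy"]])/f; s=d.copy()
    for _ in range(20): s=d/(1+c["k1"]*(s@s))
    W=c["world_to_cam"]; R=W[:3,:3]; o=-R.T@W[:3,3]; v=R.T@np.r_[s,1]; return o,v/np.linalg.norm(v)
def onz(n,uv,z):
    o,v=ray(n,uv); return o+v*(z-o[2])/v[2]
def tri(uvs,uvt):
    A=np.zeros((3,3));b=np.zeros(3)
    for n,uv in(("side",uvs),("top",uvt)):
        o,v=ray(n,uv);M=np.eye(3)-np.outer(v,v);A+=M;b+=M@o
    return np.linalg.solve(A,b)
def crop(n,x0,y0,w,h,k):
    return cv2.resize(ctrl.camera(n)[y0:y0+h,x0:x0+w,::-1],None,fx=k,fy=k,interpolation=cv2.INTER_CUBIC)
E
python3 - <<'E'
from h import *
a=crop("top",235,110,110,130,4);b=crop("top",395,200,90,65,4)
c=crop("side",270,135,140,105,3);d=crop("side",280,265,70,100,3)
o=np.zeros((520+0,800,3),np.uint8)
o[:520,:440]=a; o[:260,440:800]=b
cv2.imwrite("pics/c1.png",o)
o=np.zeros((320,640,3),np.uint8);o[:315,:420]=c;o[:300,420:630]=d
cv2.imwrite("pics/c2.png",o)
E
```

```text
(no output)
```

View pics/c1.png

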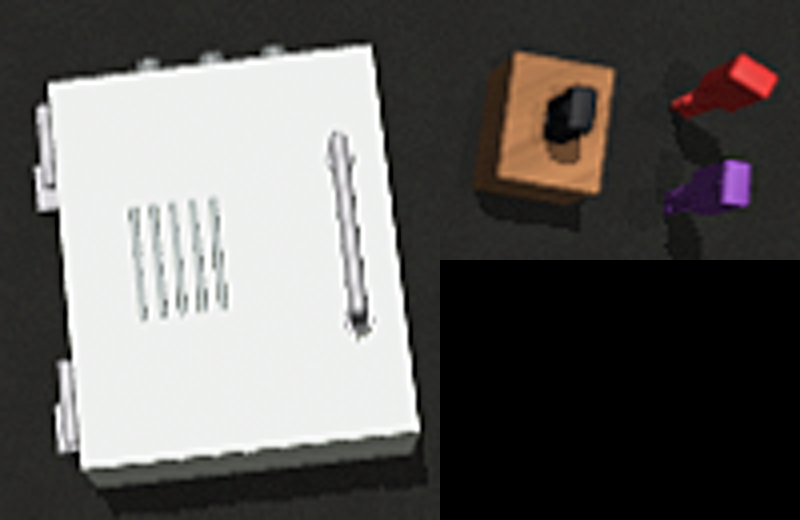

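View pics/c2.png

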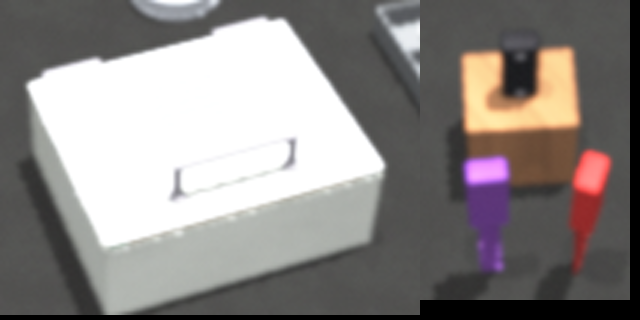

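```bash
cat > fit1.py <<'E'
from h import *
from scipy.optimize import least_squares
def u(p,off,k): return (np.array(p,float)+.5)/k-.5+off
def cabw(x,y,yaw,P):
    c,s=np.cos(yaw),np.sin(yaw); P=np.atleast_2d(P)
    return np.c_[x+c*P[:,0]-s*P[:,1], y+s*P[:,0]+c*P[:,1],P[:,2]]
def door(th,P): # door pts: X, dist from hinge, height above underside
    P=np.atleast_2d(P); d,h=P[:,1],P[:,2]
    return np.c_[P[:,0],.1-d*np.cos(th)+h*np.sin(th)*1,.085+d*np.sin(th)+h*np.cos(th)]
T=u([[48,83],[372,45],[418,432],[82,468],[338,138],[359,320]],[235,110],4)
S=u([[30,85],[283,20],[383,163],[107,247],[180,172],[294,140]],[270,135],3)
DT=[[.12,0,.003],[.12,.2,.003],[-.12,.2,.003],[-.12,0,.003],[.05,.172,.038],[-.05,.172,.038]]
DS=[[-.12,0,.003],[.12,0,.003],[.12,.2,.003],[-.12,.2,.003],[-.05,.172,.038],[.05,.172,.038]]
SB=u([[110,313],[371,243]],[270,135],3); BS=[[-.12,-.1,0],[.12,-.1,0]]
def res(p):
    return np.r_[(proj("top",cabw(*p[:3],door(p[3],DT)))-T).ravel(),(proj("side",cabw(*p[:3],door(p[3],DS)))-S).ravel(),(proj("side",cabw(*p[:3],BS))-SB).ravel()]
if __name__=="__main__":
    r=least_squares(res,[.53,.02,.09,.05],loss="soft_l1"); print(r.x,np.round(r.fun,1))
    G=u([[75,52],[175,70],[160,193],[58,180]],[395,200],4)
    H=u([[43,57],[153,48],[158,125],[50,130]],[280,265],3)
    B=np.array([[.0375,.03,.082],[.0375,-.03,.082],[-.0375,-.03,.082],[-.0375,.03,.082]])
    BS2=B[[3,0,1,2]]
    f=lambda p:np.r_[(proj("top",cabw(*p,B))-G).ravel(),(proj("side",cabw(*p,BS2))-H).ravel()]
    q=least_squares(f,[.37,-.27,-.1],loss="soft_l1"); print(q.x,np.round(q.fun,1))
    print("grip top",tri(u([100,41],[280,265],3),u([143,106],[395,200],4)))
    h=cabw(*r.x[:3],door(r.x[3],[[0,.172,.038]]))[0]; print("handle",h)
    print(ctrl.get_state()['t'])
E
python3 fit1.py
```

```text
[0.57269868 0.0085781  0.09553343 0.00765818] [-0.2 -0.6 -0.2  0.   0.4 -0.8 -0.2 -0.2  0.3  0.6  0.1 -3.6 -0.2 -0.5
 -0.3  0.1  0.   2.3 -0.1  0.4 -0.6 -0.7  0.2 -0.6 -0.6  1.8 -0.4 -0.7]
[ 0.42870836 -0.30215281 -0.18549679] [ 0.1 -0.1 -0.2 -0.5 -0.2 -0.2  0.3 -1.1  0.1 -0.3 -1.1  0.5  0.  -0.2
 -0.9  0.5]
grip top [ 0.42929957 -0.30217934  0.14354713]
handle [ 0.57953839 -0.06279889  0.12431608]
0.3
```

Pictures: the crop confirms the black grip stands in the wooden block, with the purple and red ones loose beside it. The cabinet fit is good: its yaw is 5.5°, and the door handle is at (0.580,-0.063,0.124).

```bash
cat >> h.py <<'E'
from scipy.spatial.transform import Rotation as Ro
def rel(p,R):
    s=ctrl.get_state(); R0=s["tcp_rot"]
    return np.r_[np.round(R0.T@(np.array(p)-s["tool_pos"]),4),np.round(Ro.from_matrix(R0.T@R).as_rotvec(degrees=True),2)]
CX,CY,YAW=.5727,.0086,.0955
c,s_=np.cos(YAW),np.sin(YAW); RC=np.array([[c,-s_,0],[s_,c,0],[0,0,1]])
def Rtool(al): # tool in cabinet frame: y along cab y, z down, tilted by al deg about cab -x (door opening sense)
    return RC@Ro.from_rotvec([-al,0,0],degrees=True).as_matrix()@np.diag([-1.,1,-1])
def cab(P): return np.array([CX,CY,0])+RC@np.array(P,float)
def handle(th): return cab([0,.1-.172*np.cos(th)+.038*np.sin(th),.085+.172*np.sin(th)+.038*np.cos(th)])
def tcp_handle(th,al):
    R=Rtool(al); return handle(th)+.019*R[:,2],R
def st():
    s=ctrl.get_state(); print("t",round(s["t"],2),"q",np.round(s["q"],1),"p",np.round(s["tool_pos"],4),"F",np.round(s["ft_force"],1),"g",round(s["grip_width"],3),round(s["grasp_force"],1))
E
python3 - <<'E'
from h import *
p,R=tcp_handle(.0077,0); print(p)
print(rel(p+[0,0,.08],R))
E
```

```text
[ 0.57953717 -0.06277558  0.10532326]
[ -0.5756  -0.5826   0.046   -0.03    -0.     -20.76  ]
```

>>> move_arm(
  commands=[
    [-0.2,-0.2,0,0,0,-10],
    [-0.5756,-0.5826,0.04,0,0,-20.76],
    [-0.5756,-0.5826,0.046,0,0,-20.76],
    [-0.5756,-0.5826,0.046,0,0,-20.76],
    [-0.5756,-0.5826,0.046,0,0,-20.76],
    [-0.5756,-0.5826,0.046,0,0,-20.76],
    [-0.5756,-0.5826,0.046,0,0,-20.76],
    [-0.5756,-0.5826,0.046,0,0,-20.76],
  ],
  fingers=0.06,
)

```text
t: 1.3
tool_pos: [0.4238, 0.2144, 0.2052]
tcp_rot: [[-0.995, -0.096, 0.001], [-0.096, 0.995, 0.0], [-0.001, 0.0, -1.0]]
ft_force: [1.0, 0.4, -0.3]
grip_width: 0.702
grasp_force: 0.0
```

```bash
python3 - <<'E'
from h import *
st(); p,R=tcp_handle(.0077,0); print(rel(p+[0,0,.05],R))
E
```

```text
t 1.3 q [-32.9  17.8   0.5 113.8  -0.2  48.4  63.2] p [0.4238 0.2144 0.2052] F [ 1.   0.4 -0.3] g 0.702 0.0
[-0.1285 -0.2908  0.0499  0.02    0.05    0.01  ]
```

>>> move_arm(
  commands=[
    [-0.1285,-0.2908,0.03,0,0,0],
    [-0.1285,-0.2908,0.03,0,0,0],
    [-0.1285,-0.2908,0.03,0,0,0],
    [-0.1285,-0.2908,0.03,0,0,0],
    [-0.1285,-0.2908,0.03,0,0,0],
    [-0.1285,-0.2908,0.03,0,0,0],
    [-0.1285,-0.2908,0.03,0,0,0],
    [-0.1285,-0.2908,0.03,0,0,0],
  ],
)

```text
t: 2.3
tool_pos: [0.5781, -0.0591, 0.1751]
tcp_rot: [[-0.995, -0.098, -0.0], [-0.098, 0.995, 0.001], [0.0, 0.001, -1.0]]
ft_force: [-0.3, 0.5, 0.1]
grip_width: 0.701
grasp_force: 0.0
```

```bash
python3 - <<'E'
from h import *
st(); p,R=tcp_handle(.0077,0); print(rel(p,R))
a=crop("top",235,110,160,120,4)
b=crop("side",300,130,110,110,4)
cv2.imwrite("pics/c3.png",np.vstack([a[:, :],])); cv2.imwrite("pics/c4.png",b)
E
```

```text
t 2.3 q [ -1.3  28.2   3.8 101.3  -2.4  50.5  99.2] p [ 0.5781 -0.0591  0.1751] F [-0.3  0.5  0.1] g 0.701 0.0
[-0.001  -0.0038  0.0698  0.05   -0.01    0.13  ]
```

View pics/c4.png

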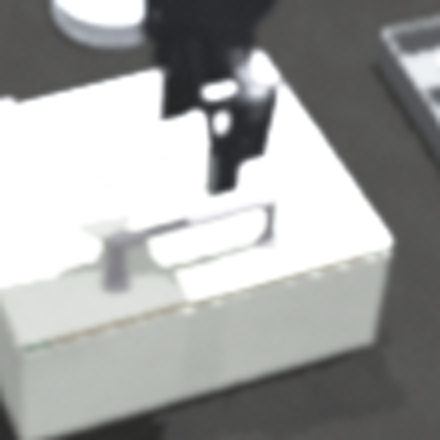

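The open fingers hang just above the middle of the handle bar in the side crop (about 225,185), so I'll lower and grip.

>>> move_arm(
  commands=[
    [-0.001,-0.0038,0.03,0,0,0],
    [-0.001,-0.0038,0.05,0,0,0],
    [-0.001,-0.0038,0.06,0,0,0],
    [-0.001,-0.0038,0.068,0,0,0],
    [-0.001,-0.0038,0.068,0,0,0],
  ],
)

```text
t: 3.02
tool_pos: [0.5799, -0.0645, 0.1069]
tcp_rot: [[-0.995, -0.096, -0.0], [-0.096, 0.995, 0.0], [0.0, 0.0, -1.0]]
ft_force: [-0.3, -0.2, 1.4]
grip_width: 0.702
grasp_force: 0.0
```

>>> move_arm(
  commands=[
    [0,0,0,0,0,0],
    [0,0,0,0,0,0],
    [0,0,0,0,0,0],
    [0,0,0,0,0,0],
    [0,0,0,0,0,0],
    [0,0,0,0,0,0],
  ],
  fingers=0.0,
  newtons=30,
)

```text
t: 3.78
tool_pos: [0.5798, -0.0613, 0.1069]
tcp_rot: [[-0.995, -0.098, -0.001], [-0.098, 0.995, 0.004], [0.0, 0.004, -1.0]]
ft_force: [-0.7, 10.0, -0.9]
grip_width: 0.106
grasp_force: 29.3
```

```bash
python3 - <<'E'
from h import *
st()
p0,R0=tcp_handle(.0077,0)
for k in range(1,17):
    th=np.radians(.44+5*k); al=3.2*k
    p,R=tcp_handle(th,al); print(k,np.round(R0.T@(p-p0),4),-al, np.round(p,3))
E
```

```text
t 3.77 q [ -0.5  33.1   3.1 105.1  -2.9  41.9  99.9] p [ 0.5798 -0.0613  0.1069] F [-0.7 10.  -0.9] g 0.106 29.3
1 [ 0.      0.003  -0.0148] -3.2 [ 0.579 -0.06   0.12 ]
2 [-0.      0.0073 -0.0293] -6.4 [ 0.579 -0.055  0.135]
3 [-0.      0.0129 -0.0434] -9.600000000000001 [ 0.578 -0.05   0.149]
4 [-0.      0.0196 -0.0568] -12.8 [ 0.578 -0.043  0.162]
5 [-0.      0.0275 -0.0696] -16.0 [ 0.577 -0.035  0.175]
6 [ 0.      0.0364 -0.0816] -19.200000000000003 [ 0.576 -0.027  0.187]
7 [ 0.      0.0464 -0.0928] -22.400000000000002 [ 0.575 -0.017  0.198]
8 [ 0.      0.0572 -0.103 ] -25.6 [ 0.574 -0.006  0.208]
9 [ 0.      0.0689 -0.1122] -28.8 [0.573 0.006 0.218]
10 [ 0.      0.0814 -0.1204] -32.0 [0.572 0.018 0.226]
11 [-0.      0.0945 -0.1274] -35.2 [0.571 0.031 0.233]
12 [ 0.      0.1081 -0.1331] -38.400000000000006 [0.569 0.045 0.238]
13 [-0.      0.1222 -0.1377] -41.6 [0.568 0.059 0.243]
14 [-0.      0.1365 -0.141 ] -44.800000000000004 [0.567 0.073 0.246]
15 [-0.      0.1511 -0.143 ] -48.0 [0.565 0.088 0.248]
16 [-0.      0.1658 -0.1437] -51.2 [0.564 0.102 0.249]
```

>>> move_arm(
  commands=[
    [0,0.004,0,0,0,0],
    [0,0.007,-0.0148,3.2,0,0],
    [0,0.0113,-0.0293,6.4,0,0],
    [0,0.0169,-0.0434,9.6,0,0],
    [0,0.0236,-0.0568,12.8,0,0],
    [0,0.0315,-0.0696,16,0,0],
    [0,0.0404,-0.0816,19.2,0,0],
    [0,0.0404,-0.0816,19.2,0,0],
  ],
)

```text
t: 4.78
tool_pos: [0.5761, -0.0233, 0.1891]
tcp_rot: [[-0.995, -0.092, 0.032], [-0.098, 0.94, -0.328], [-0.0, -0.329, -0.944]]
ft_force: [-0.8, 1.4, 0.5]
grip_width: 0.106
grasp_force: 30.6
```

```bash
python3 - <<'E'
from h import *
st(); s=ctrl.get_state(); g=s["tool_pos"]-.019*s["tcp_rot"][:,2]; l=RC.T@(g-[CX,CY,0]); print(l, "r",np.hypot(l[1]-.1,l[2]-.085),"(expect .1761)", "th",np.arctan2(l[2]-.085,.1-l[1])-np.arctan2(.038,.172))
p0,R0=tcp_handle(np.radians(30.44),19.2)
for k in range(7,17):
    th=np.radians(.44+5*k); al=3.2*k
    p,R=tcp_handle(th,al); print(k,np.round(R0.T@(p-p0),4),al-19.2)
E
```

```text
t 4.78 q [-25.7  28.9  17.4 103.4  14.   51.2  76.3] p [ 0.5761 -0.0233  0.1891] F [-0.8  1.4  0.5] g 0.106 30.6
[ 0.00032354 -0.02583663  0.20704765] r 0.17530113175544107 (expect .1761) th 0.5526766309413272
7 [-0.      0.0057 -0.0138] 3.200000000000003
8 [ 0.      0.0126 -0.0271] 6.400000000000002
9 [-0.      0.0207 -0.0396] 9.600000000000001
10 [ 0.      0.0297 -0.0514] 12.8
11 [-0.      0.0398 -0.0623] 16.000000000000004
12 [-0.      0.0508 -0.0722] 19.200000000000006
13 [-0.      0.0625 -0.0811] 22.400000000000002
14 [-0.     0.075 -0.089] 25.600000000000005
15 [-0.      0.0881 -0.0957] 28.8
16 [-0.      0.1018 -0.1012] 32.0
```

>>> move_arm(
  commands=[
    [0,0.0057,-0.0138,3.2,0,0],
    [0,0.0126,-0.0271,6.4,0,0],
    [0,0.0207,-0.0396,9.6,0,0],
    [0,0.0297,-0.0514,12.8,0,0],
    [0,0.0398,-0.0623,16,0,0],
    [0,0.0508,-0.0722,19.2,0,0],
    [0,0.0508,-0.0722,19.2,0,0],
  ],
)

```text
t: 5.65
tool_pos: [0.5693, 0.0482, 0.2394]
tcp_rot: [[-0.995, -0.077, 0.06], [-0.097, 0.78, -0.618], [0.001, -0.621, -0.784]]
ft_force: [-0.7, 2.9, -2.8]
grip_width: 0.108
grasp_force: 31.0
```

```bash
python3 - <<'E'
from h import *
st(); s=ctrl.get_state(); g=s["tool_pos"]-.019*s["tcp_rot"][:,2]; l=RC.T@(g-[CX,CY,0]); print(l, "r",np.hypot(l[1]-.1,l[2]-.085),"(expect .1761)", "th",np.arctan2(l[2]-.085,.1-l[1])-np.arctan2(.038,.172))
p0,R0=tcp_handle(np.radians(60.44),38.4)
for k in range(13,19):
    th=np.radians(.44+5*k); al=3.2*k
    p,R=tcp_handle(th,al); print(k,np.round(R0.T@(p-p0),4),al-38.4)
E
```

```text
t 5.65 q [-45.7  33.4  24.2  98.2  25.5  66.1  58.3] p [0.5693 0.0482 0.2394] F [-0.7  2.9 -2.8] g 0.108 31.0
[0.00034014 0.05152839 0.25429729] r 0.17609959832128477 (expect .1761) th 1.0745080254366506
13 [-0.      0.0082 -0.0123] 3.200000000000003
14 [-0.      0.0174 -0.0238] 6.400000000000006
15 [-0.      0.0276 -0.0344] 9.600000000000001
16 [-0.      0.0387 -0.0441] 12.800000000000004
17 [-0.      0.0505 -0.0527] 16.000000000000007
18 [-0.      0.0631 -0.0603] 19.200000000000003
```

>>> move_arm(
  commands=[
    [0,0.0082,-0.0123,3.2,0,0],
    [0,0.0174,-0.0238,6.4,0,0],
    [0,0.0276,-0.0344,9.6,0,0],
    [0,0.0387,-0.0441,12.8,0,0],
    [0,0.0505,-0.0527,16,0,0],
    [0,0.0505,-0.0527,16,0,0],
  ],
)

```text
t: 6.4
tool_pos: [0.5624, 0.1196, 0.2488]
tcp_rot: [[-0.995, -0.058, 0.077], [-0.097, 0.58, -0.809], [0.002, -0.813, -0.582]]
ft_force: [0.3, 1.3, -2.6]
grip_width: 0.095
grasp_force: 31.4
```

```bash
python3 - <<'E'
from h import *
st(); s=ctrl.get_state(); g=s["tool_pos"]-.019*s["tcp_rot"][:,2]; l=RC.T@(g-[CX,CY,0]); print(l, "r",np.hypot(l[1]-.1,l[2]-.085),"(expect .1761)", "th",np.arctan2(l[2]-.085,.1-l[1])-np.arctan2(.038,.172))
E
```

```text
t 6.4 q [-56.6  43.   26.8  91.7  29.6  78.7  49.8] p [0.5624 0.1196 0.2488] F [ 0.3  1.3 -2.6] g 0.095 31.4
[0.0003271  0.12691214 0.25986515] r 0.17692394901405525 (expect .1761) th 1.5060630480675523
```

>>> move_arm(
  commands=[
    [0,0,0,0,0,0],
    [0,0,0,0,0,0],
    [0,0,-0.01,0,0,0],
    [0,0,-0.04,0,0,0],
    [0,0,-0.08,0,0,0],
    [0,0,-0.12,0,0,0],
    [0,0,-0.12,0,0,0],
  ],
  fingers=0.045,
)

```text
t: 7.28
tool_pos: [0.5532, 0.2193, 0.3209]
tcp_rot: [[-0.995, -0.056, 0.082], [-0.099, 0.582, -0.807], [-0.002, -0.811, -0.585]]
ft_force: [-0.1, -0.5, -1.3]
grip_width: 0.525
grasp_force: 0.0
```

```bash
python3 - <<'E'
from h import *
st()
print(rel([.54,.2,.42],Rtool(0)))
cv2.imwrite("pics/t5.png",ctrl.camera("top")[:,:,::-1]);
E
```

```text
t 7.28 q [-61.2  43.2  26.4  77.4  26.8  93.9  53.5] p [0.5532 0.2193 0.3209] F [-0.1 -0.5 -1.3] g 0.525 0.0
[ 1.490e-02 -9.090e-02 -4.350e-02 -5.419e+01  2.200e-01  1.600e-01]
```

View pics/t5.png

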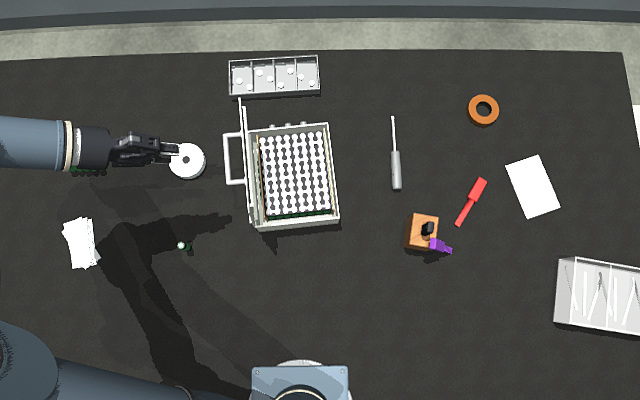

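Top view: the door stands open at (245,165), the cells are exposed and the gap is along (333,170). The red and purple decoys have toppled by themselves. Going over to the gauge.

>>> move_arm(
  commands=[
    [0.0149,-0.0909,-0.0435,-10.6,0,0],
    [0.0149,-0.0909,-0.0435,-21,0,0],
    [0.0149,-0.0909,-0.0435,-32,0,0],
    [0.0149,-0.0909,-0.0435,-43,0,0],
    [0.0149,-0.0909,-0.0435,-54.2,0.2,0.2],
    [0.0149,-0.0909,-0.0435,-54.2,0.2,0.2],
    [0.0149,-0.0909,-0.0435,-54.2,0.2,0.2],
  ],
  fingers=0.05,
)

```text
t: 8.2
tool_pos: [0.5396, 0.1961, 0.4187]
tcp_rot: [[-0.996, -0.089, -0.002], [-0.089, 0.996, -0.005], [0.003, -0.005, -1.0]]
ft_force: [-0.6, -0.4, 0.2]
grip_width: 0.586
grasp_force: 0.0
```

```bash
cat >> h.py <<'E'
GY=-.1855
def Ryaw(y): return Ro.from_rotvec([0,0,y]).as_matrix()@np.diag([-1.,1,-1])
E
python3 - <<'E'
from h import *
st()
print(rel([.4293,-.3022,.22],Ryaw(GY)))
E
```

```text
t 8.2 q [-37.7  19.1  19.7  78.7  -6.1  83.5  76.8] p [0.5396 0.1961 0.4187] F [-0.6 -0.4  0.2] g 0.586 0.0
[ 0.1538 -0.4854  0.2014 -0.3    -0.11   15.75  ]
```

>>> move_arm(
  commands=[
    [0.02,-0.06,0,0,0,4],
    [0.04,-0.12,0,0,0,8],
    [0.06,-0.18,0,0,0,12],
    [0.08,-0.235,0,-0.3,0,15.7],
    [0.1538,-0.4854,0.17,-0.3,-0.1,15.75],
    [0.1538,-0.4854,0.17,-0.3,-0.1,15.75],
    [0.1538,-0.4854,0.17,-0.3,-0.1,15.75],
    [0.1538,-0.4854,0.17,-0.3,-0.1,15.75],
  ],
)

```text
t: 9.2
tool_pos: [0.441, -0.25, 0.2825]
tcp_rot: [[-0.984, 0.178, -0.002], [0.178, 0.984, 0.001], [0.002, 0.001, -1.0]]
ft_force: [1.6, 0.3, 0.5]
grip_width: 0.587
grasp_force: 0.0
```

>>> move_arm(
  commands=[
    [0,-0.03,0,0,0,0],
    [0,-0.03,0,0,0,0],
  ],
)

```text
t: 9.45
tool_pos: [0.4347, -0.2807, 0.2831]
tcp_rot: [[-0.983, 0.184, -0.003], [0.184, 0.983, 0.0], [0.003, -0.0, -1.0]]
ft_force: [-0.1, 0.1, 0.7]
grip_width: 0.586
grasp_force: 0.0
```

```bash
python3 - <<'E'
from h import *
st()
print(rel([.4293,-.3022,.18],Ryaw(GY)))
a=crop("side",255,235,130,140,4);cv2.imwrite("pics/c6.png",a)
E
```

```text
t 9.45 q [  3.5  19.4  33.7 101.9 -11.9  62.4 120.6] p [ 0.4347 -0.2807  0.2831] F [-0.1  0.1  0.7] g 0.586 0.0
[ 0.001  -0.0222  0.1031 -0.01   -0.17    0.04  ]
```

View pics/c6.png

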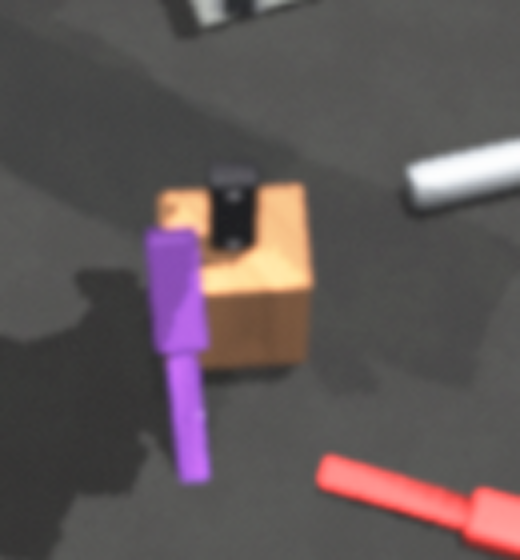

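The side crop shows the black gauge upright in its block (233,205). The purple decoy leans on the block's left front corner (175,290), clear of the finger path.

>>> move_arm(
  commands=[
    [0.001,-0.0222,0.05,0,0,0],
    [0.001,-0.0222,0.1,0,0,0],
    [0.001,-0.0222,0.14,0,0,0],
    [0.001,-0.0222,0.165,0,0,0],
    [0.001,-0.0222,0.184,0,0,0],
    [0.001,-0.0222,0.184,0,0,0],
  ],
  fingers=0.042,
)

```text
t: 10.25
tool_pos: [0.4308, -0.2985, 0.0991]
tcp_rot: [[-0.984, 0.179, -0.002], [0.179, 0.984, 0.004], [0.002, 0.003, -1.0]]
ft_force: [-0.1, 0.5, -0.0]
grip_width: 0.491
grasp_force: 0.0
```

>>> move_arm(
  commands=[
    [0,0,0,0,0,0],
    [0,0,0,0,0,0],
    [0,0,0,0,0,0],
    [0,0,0,0,0,0],
    [0,0,0,0,0,0],
  ],
  fingers=0.0,
  newtons=40,
)

```text
t: 10.88
tool_pos: [0.431, -0.3009, 0.1011]
tcp_rot: [[-0.983, 0.183, 0.003], [0.183, 0.983, 0.002], [-0.002, 0.002, -1.0]]
ft_force: [1.0, 2.9, 7.4]
grip_width: 0.181
grasp_force: 42.7
```

```bash
python3 - <<'E'
from h import *
st()
E
```

```text
t 10.88 q [ 12.7  32.3  26.  114.5 -22.7  38.  132.8] p [ 0.431  -0.3009  0.1011] F [1.  2.9 7.4] g 0.181 42.7
```

>>> move_arm(
  commands=[
    [0,0,-0.02,0,0,0],
    [0,0,-0.05,0,0,0],
    [0,0,-0.08,0,0,0],
    [0,0,-0.11,0,0,0],
    [0,0,-0.14,0,0,0],
    [0,0,-0.16,0,0,0],
    [0,0,-0.16,0,0,0],
  ],
)

```text
t: 11.75
tool_pos: [0.4305, -0.3019, 0.2616]
tcp_rot: [[-0.983, 0.183, 0.003], [0.183, 0.983, 0.0], [-0.003, 0.001, -1.0]]
ft_force: [0.3, 0.3, -0.6]
grip_width: 0.181
grasp_force: 41.6
```

```bash
cat >> h.py <<'E'
# gauge tip sits at TCP + about 0.094 along tool z
E
python3 - <<'E'
from h import *
st(); s=ctrl.get_state()
a=crop("side",270,230,90,100,5); b=crop("top",400,190,80,100,5)
# tip/grip top pixel predictions
R=s["tcp_rot"];p=s["tool_pos"];tip=p+.094*R[:,2]; top=tip-.142*R[:,2]; print(tip)
for n in("side","top"): print(n,proj(n,[tip,top]))
# refine cabinet: rim corners crop
cv2.imwrite("pics/c7.png",np.hstack([a[:500,:400],b[:500,:400]])); 
E
```

```text
t 11.75 q [  6.3  21.3  33.7 103.1 -13.7  59.5 124.6] p [ 0.4305 -0.3019  0.2616] F [ 0.3  0.3 -0.6] g 0.181 41.6
[ 0.43083766 -0.30184598  0.16757792]
side [[313.77610977 271.21039747]
 [313.40957087 224.8059791 ]]
top [[432.91753187 224.01401079]
 [452.12429636 213.70505841]]
```

View pics/c7.png

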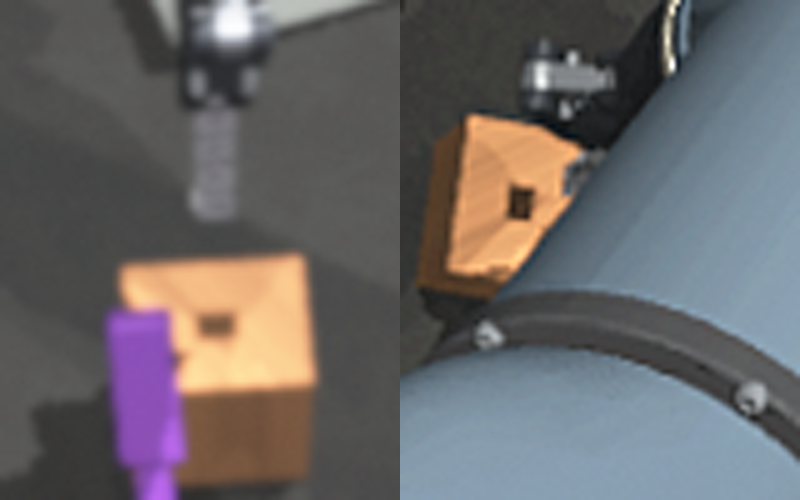

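The gauge hangs upright in the fingers, with its tip at side ≈(312.6,273.4). I'll probe the wall's outer face with the blade, to find the gap in the gauge's own coordinates.

```bash
cat >> h.py <<'E'
L=.097
def tipcab():
    s=ctrl.get_state(); return RC.T@(s["tool_pos"]+L*s["tcp_rot"][:,2]-[CX,CY,0])
def totip(P): return rel(cab(P)+[0,0,L],Rtool(0))
def fc():
    s=ctrl.get_state(); return np.round(RC.T@s["ft_force"],2),np.round(RC.T@s["moment"],3)
E
python3 - <<'E'
from h import *
print(tipcab()); print(totip([0,-.125,.16])); print(fc())
E
```

```text
[-0.17163946 -0.29446728  0.16278884]
[-1.183e-01  2.104e-01  3.200e-03  1.100e-01  3.000e-02 -1.601e+01]
(array([ 0.75,  0.39, -0.79]), array([-0.022,  0.03 , -0.041]))
```

>>> move_arm(
  commands=[
    [-0.03,0.05,0.003,0,0,-8],
    [-0.06,0.1,0.003,0,0,-16],
    [-0.09,0.16,0.003,0,0,-16],
    [-0.1183,0.2104,0.003,0,0,-16],
    [-0.1183,0.2104,0.003,0,0,-16],
    [-0.1183,0.2104,0.03,0,0,-16],
    [-0.1183,0.2104,0.06,0,0,-16],
    [-0.1183,0.2104,0.06,0,0,-16],
  ],
)

```text
t: 12.85
tool_pos: [0.5828, -0.1162, 0.1981]
tcp_rot: [[-0.996, -0.094, -0.005], [-0.094, 0.996, 0.002], [0.005, 0.002, -1.0]]
ft_force: [0.1, -0.1, 0.6]
grip_width: 0.183
grasp_force: 41.5
```

```bash
python3 - <<'E'
from h import *
print(tipcab()); print(totip([0,-.108,.065])); print(fc())
for i in range(3): ctrl.camera("top"); print(tipcab(),fc())
E
```

```text
[-0.00234197 -0.12498795  0.10105929]
[-0.002   0.0171  0.0361  0.14   -0.27   -0.06  ]
(array([ 0.09, -0.12,  0.64]), array([ 0.004, -0.   ,  0.016]))
[-0.00102935 -0.12548199  0.10275003] (array([-0.14,  0.33, -0.05]), array([-0.038, -0.08 ,  0.022]))
[-3.99602189e-05 -1.25812637e-01  1.03857926e-01] (array([-0.22, -0.04,  0.18]), array([-0.034,  0.05 ,  0.003]))
[ 0.00062434 -0.12584537  0.10449194] (array([-0.58,  0.57, -0.12]), array([-0.042, -0.008, -0.051]))
```

>>> move_arm(
  commands=[
    [0,0.008,0.02,0,0,0],
    [0,0.013,0.044,0,0,0],
    [0,0.016,0.044,0,0,0],
    [0,0.018,0.044,0,0,0],
    [0,0.019,0.044,0,0,0],
    [0,0.02,0.044,0,0,0],
    [0,0.02,0.044,0,0,0],
  ],
)

```text
t: 13.88
tool_pos: [0.5833, -0.096, 0.1571]
tcp_rot: [[-0.995, -0.095, 0.001], [-0.095, 0.995, 0.002], [-0.002, 0.001, -1.0]]
ft_force: [-0.8, 0.5, -0.8]
grip_width: 0.182
grasp_force: 41.5
```

```bash
python3 - <<'E'
from h import *
print(tipcab(),fc())
E
```

```text
[ 0.00070808 -0.10503893  0.06007682] (array([-0.75,  0.61, -0.78]), array([-0.   , -0.035,  0.008]))
```

>>> move_arm(
  commands=[
    [0,0.001,0,0,0,0],
    [0,0.002,0,0,0,0],
    [0,0.002,0,0,0,0],
  ],
)

```text
t: 14.25
tool_pos: [0.5829, -0.0939, 0.1567]
tcp_rot: [[-0.995, -0.095, 0.001], [-0.095, 0.995, 0.002], [-0.001, 0.001, -1.0]]
ft_force: [0.2, -0.1, -1.4]
grip_width: 0.181
grasp_force: 41.5
```

```bash
python3 - <<'E'
from h import *
print(tipcab(),fc())
E
```

```text
[ 0.00050077 -0.102893    0.05969118] (array([ 0.18, -0.08, -1.36]), array([ 0.019, -0.016,  0.063]))
```

>>> move_arm(
  commands=[
    [0,0.001,0,0,0,0],
    [0,0.001,0,0,0,0],
  ],
)

```text
t: 14.5
tool_pos: [0.5828, -0.0929, 0.1567]
tcp_rot: [[-0.995, -0.095, 0.001], [-0.095, 0.995, 0.002], [-0.001, 0.001, -1.0]]
ft_force: [0.5, 0.2, -1.9]
grip_width: 0.181
grasp_force: 41.5
```

>>> move_arm(
  commands=[
    [0,0.001,0,0,0,0],
    [0,0.001,0,0,0,0],
  ],
)

```text
t: 14.75
tool_pos: [0.5828, -0.0921, 0.1567]
tcp_rot: [[-0.995, -0.095, 0.001], [-0.095, 0.995, 0.001], [-0.001, 0.001, -1.0]]
ft_force: [-0.1, -0.6, 0.2]
grip_width: 0.18
grasp_force: 41.6
```

>>> move_arm(
  commands=[
    [0,0.001,0,0,0,0],
    [0,0.001,0,0,0,0],
  ],
)

```text
t: 15.0
tool_pos: [0.5827, -0.0917, 0.1568]
tcp_rot: [[-0.995, -0.095, 0.001], [-0.095, 0.995, 0.001], [-0.001, 0.0, -1.0]]
ft_force: [0.3, -3.4, -1.0]
grip_width: 0.182
grasp_force: 41.5
```

```bash
python3 - <<'E'
from h import *
print(tipcab(),fc())
E
```

```text
[ 0.00048887 -0.10076409  0.05977266] (array([-0.06, -3.37, -1.03]), array([-0.961, -0.046,  0.048]))
```

>>> move_arm(
  commands=[
    [0,-0.006,0,0,0,0],
    [0,-0.006,-0.02,0,0,0],
    [0,-0.006,-0.036,0,0,0],
    [0,-0.006,-0.036,0,0,0],
    [0,0.003,-0.036,0,0,0],
    [0,0.0075,-0.036,0,0,0],
    [0,0.0075,-0.036,0,0,0],
    [0,0.0075,-0.036,0,0,0],
  ],
)

```text
t: 16.0
tool_pos: [0.5818, -0.0837, 0.1925]
tcp_rot: [[-0.995, -0.095, 0.001], [-0.095, 0.995, 0.001], [-0.001, 0.001, -1.0]]
ft_force: [-0.5, 0.2, -0.3]
grip_width: 0.184
grasp_force: 41.6
```

>>> move_arm(
  commands=[
    [0,0,0,0,0,0],
    [0,0,0,0,0,0],
    [0,0,0,0,0,0],
  ],
)

```text
t: 16.38
tool_pos: [0.5819, -0.0838, 0.1928]
tcp_rot: [[-0.995, -0.095, 0.001], [-0.095, 0.995, 0.001], [-0.001, 0.001, -1.0]]
ft_force: [-0.2, -0.4, -0.2]
grip_width: 0.185
grasp_force: 41.6
```

```bash
python3 - <<'E'
from h import *
print(tipcab(),fc(),totip([0,-.0927,.088]))
a=crop("top",315,130,40,90,6);b=crop("side",325,165,60,90,6)
cv2.imwrite("pics/c8.png",np.hstack([a,b]))
E
```

```text
[ 0.00045656 -0.09269524  0.09575659] (array([-0.2 , -0.4 , -0.15]), array([-0.005,  0.001, -0.032])) [ 0.0004  0.0001  0.0078  0.08    0.06   -0.02  ]
```

View pics/c8.png

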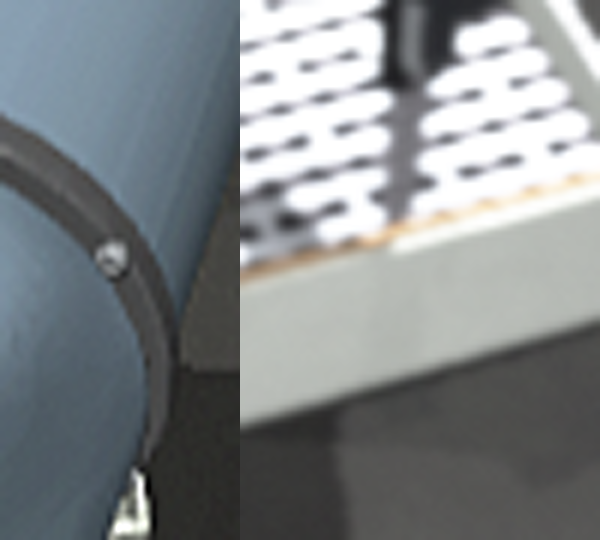

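The side crop shows the blade tip right above the board/rim edge at about (395,225), as expected. I'll lower it in small steps.

>>> move_arm(
  commands=[
    [0,0,0.006,0,0,0],
    [0,0,0.01,0,0,0],
    [0,0,0.013,0,0,0],
    [0,0,0.016,0,0,0],
    [0,0,0.016,0,0,0],
  ],
)

```text
t: 17.1
tool_pos: [0.5818, -0.0836, 0.1765]
tcp_rot: [[-0.995, -0.095, 0.0], [-0.095, 0.995, 0.002], [-0.001, 0.001, -1.0]]
ft_force: [-0.0, 0.3, -1.6]
grip_width: 0.182
grasp_force: 41.6
```

```bash
python3 - <<'E'
from h import *
print(tipcab(),fc())
E
```

```text
[ 0.00032837 -0.09251793  0.07948522] (array([ 0.01,  0.33, -1.64]), array([ 0.072,  0.001, -0.013]))
```

>>> move_arm(
  commands=[
    [0,0,0.004,0,0,0],
    [0,0,0.008,0,0,0],
    [0,0,0.012,0,0,0],
    [0,0,0.016,0,0,0],
    [0,0,0.016,0,0,0],
  ],
)

```text
t: 17.73
tool_pos: [0.5817, -0.0835, 0.1604]
tcp_rot: [[-0.995, -0.095, 0.0], [-0.095, 0.995, 0.002], [-0.0, 0.002, -1.0]]
ft_force: [-0.1, -0.5, 0.2]
grip_width: 0.178
grasp_force: 41.6
```

```bash
python3 - <<'E'
from h import *
print(tipcab(),fc())
E
```

```text
[ 0.00021591 -0.09242405  0.06335815] (array([-0.11, -0.52,  0.2 ]), array([ 0.007,  0.003, -0.018]))
```

>>> move_arm(
  commands=[
    [0,0,0.003,0,0,0],
    [0,0,0.006,0,0,0],
    [0,0,0.006,0,0,0],
  ],
)

```text
t: 18.1
tool_pos: [0.5818, -0.0835, 0.1545]
tcp_rot: [[-0.995, -0.095, 0.0], [-0.095, 0.995, 0.002], [-0.001, 0.001, -1.0]]
ft_force: [-0.2, -0.3, -0.0]
grip_width: 0.181
grasp_force: 41.6
```

>>> move_arm(
  commands=[
    [0,0,0.003,0,0,0],
    [0,0,0.003,0,0,0],
  ],
)

```text
t: 18.35
tool_pos: [0.5818, -0.0835, 0.1515]
tcp_rot: [[-0.995, -0.095, 0.0], [-0.095, 0.995, 0.002], [-0.001, 0.002, -1.0]]
ft_force: [-0.0, -0.4, -1.4]
grip_width: 0.184
grasp_force: 41.6
```

>>> move_arm(
  commands=[
    [0,0,0.003,0,0,0],
    [0,0,0.003,0,0,0],
  ],
)

```text
t: 18.6
tool_pos: [0.5818, -0.0835, 0.1485]
tcp_rot: [[-0.995, -0.095, 0.001], [-0.095, 0.995, 0.002], [-0.001, 0.001, -1.0]]
ft_force: [0.4, 1.0, -1.0]
grip_width: 0.181
grasp_force: 41.6
```

```bash
python3 - <<'E'
from h import *
print(tipcab(),fc())
E
```

```text
[ 0.00037761 -0.0924354   0.05151156] (array([ 0.46,  0.97, -0.98]), array([-0.031,  0.056, -0.045]))
```

>>> move_arm(
  commands=[
    [0,0,0.003,0,0,0],
    [0,0,0.003,0,0,0],
    [0,0,0.003,0,0,0],
  ],
)

```text
t: 18.98
tool_pos: [0.5819, -0.0836, 0.1458]
tcp_rot: [[-0.995, -0.095, 0.001], [-0.095, 0.995, 0.001], [-0.001, 0.001, -1.0]]
ft_force: [0.4, 0.3, -0.4]
grip_width: 0.179
grasp_force: 41.6
```

```bash
python3 - <<'E'
from h import *
print(tipcab(),fc())
E
```

```text
[ 0.00048648 -0.09249705  0.04875376] (array([ 0.45,  0.31, -0.44]), array([ 0.009, -0.07 , -0.011]))
```

>>> move_arm(
  commands=[
    [0,0,0.003,0,0,0],
    [0,0,0.003,0,0,0],
    [0,0,0.003,0,0,0],
  ],
)

```text
t: 19.35
tool_pos: [0.5819, -0.0836, 0.1427]
tcp_rot: [[-0.995, -0.095, 0.001], [-0.095, 0.995, 0.002], [-0.001, 0.001, -1.0]]
ft_force: [0.1, 0.3, 0.0]
grip_width: 0.184
grasp_force: 41.6
```

```bash
python3 - <<'E'
from h import *
print(tipcab(),fc())
E
```

```text
[ 0.00046953 -0.09250065  0.04571762] (array([0.13, 0.24, 0.03]), array([-0.078, -0.044, -0.027]))
```

>>> move_arm(
  commands=[
    [0,0,0.003,0,0,0],
    [0,0,0.003,0,0,0],
    [0,0,0.003,0,0,0],
  ],
)

```text
t: 19.73
tool_pos: [0.5819, -0.0836, 0.1397]
tcp_rot: [[-0.995, -0.095, 0.001], [-0.095, 0.995, 0.001], [-0.001, 0.001, -1.0]]
ft_force: [0.2, 0.0, -1.1]
grip_width: 0.182
grasp_force: 41.6
```

```bash
python3 - <<'E'
from h import *
print(tipcab(),fc())
E
```

```text
[ 0.00049143 -0.09251838  0.04271821] (array([ 0.24, -0.02, -1.05]), array([-0.026, -0.035, -0.01 ]))
```

>>> move_arm(
  commands=[
    [0,0,0.002,0,0,0],
    [0,0,0.002,0,0,0],
    [0,0,0.002,0,0,0],
  ],
)

```text
t: 20.1
tool_pos: [0.5819, -0.0836, 0.1377]
tcp_rot: [[-0.995, -0.095, 0.001], [-0.095, 0.995, 0.001], [-0.001, 0.001, -1.0]]
ft_force: [0.2, -0.1, -0.8]
grip_width: 0.182
grasp_force: 41.6
```

```bash
python3 - <<'E'
from h import *
print(tipcab(),fc())
E
```

```text
[ 0.00050953 -0.09250722  0.04073193] (array([ 0.19, -0.07, -0.82]), array([0.002, 0.051, 0.006]))
```

>>> move_arm(
  commands=[
    [0,0,0.003,0,0,0],
    [0,0,0.003,0,0,0],
    [0,0,0.003,0,0,0],
  ],
)

```text
t: 20.48
tool_pos: [0.5819, -0.0836, 0.1347]
tcp_rot: [[-0.995, -0.095, 0.001], [-0.095, 0.995, 0.002], [-0.001, 0.001, -1.0]]
ft_force: [0.3, -0.1, 0.1]
grip_width: 0.184
grasp_force: 41.6
```

```bash
python3 - <<'E'
from h import *
print(tipcab(),fc())
E
```

```text
[ 0.00045858 -0.09249004  0.03769661] (array([ 0.29, -0.15,  0.05]), array([-0.074,  0.017, -0.029]))
```

>>> move_arm(
  commands=[
    [0,0,0.002,0,0,0],
    [0,0,0.002,0,0,0],
    [0,0,0.002,0,0,0],
  ],
)

```text
t: 20.85
tool_pos: [0.582, -0.0836, 0.1327]
tcp_rot: [[-0.995, -0.095, 0.001], [-0.095, 0.995, 0.001], [-0.001, 0.001, -1.0]]
ft_force: [0.4, 0.2, -1.7]
grip_width: 0.182
grasp_force: 41.6
```

```bash
python3 - <<'E'
from h import *
print(tipcab(),fc())
E
```

```text
[ 0.00056891 -0.09248551  0.03570195] (array([ 0.37,  0.12, -1.67]), array([-0.129, -0.203, -0.009]))
```

>>> move_arm(
  commands=[
    [0,0,0.002,0,0,0],
    [0,0,0.002,0,0,0],
    [0,0,0.002,0,0,0],
  ],
)

```text
t: 21.22
tool_pos: [0.582, -0.0835, 0.1307]
tcp_rot: [[-0.995, -0.095, 0.001], [-0.095, 0.995, 0.001], [-0.001, 0.001, -1.0]]
ft_force: [0.8, -0.4, -1.5]
grip_width: 0.186
grasp_force: 41.7
```

```bash
python3 - <<'E'
from h import *
print(tipcab(),fc())
E
```

```text
[ 0.00062921 -0.09244582  0.03369407] (array([ 0.8 , -0.5 , -1.53]), array([ 0.088, -0.269, -0.02 ]))
```

>>> move_arm(
  commands=[
    [0,0,0.002,0,0,0],
    [0,0,0.002,0,0,0],
    [0,0,0.002,0,0,0],
  ],
)

```text
t: 21.6
tool_pos: [0.582, -0.0835, 0.1287]
tcp_rot: [[-0.995, -0.095, 0.001], [-0.095, 0.995, 0.002], [-0.001, 0.001, -1.0]]
ft_force: [1.4, 1.3, 0.4]
grip_width: 0.183
grasp_force: 41.9
```

```bash
python3 - <<'E'
from h import *
print(tipcab(),fc())
E
```

```text
[ 0.00063658 -0.09239545  0.03173414] (array([1.49, 1.16, 0.45]), array([ 0.183, -0.222, -0.036]))
```

>>> move_arm(
  commands=[
    [0,0,0.0015,0,0,0],
    [0,0,0.0015,0,0,0],
    [0,0,0.0015,0,0,0],
  ],
)

```text
t: 21.98
tool_pos: [0.5821, -0.0834, 0.1273]
tcp_rot: [[-0.995, -0.095, 0.001], [-0.095, 0.995, 0.002], [-0.001, 0.002, -1.0]]
ft_force: [0.9, 1.0, 3.0]
grip_width: 0.181
grasp_force: 42.2
```

```bash
python3 - <<'E'
from h import *
print(tipcab(),fc())
for i in range(4): ctrl.camera("side"); print(fc())
E
```

```text
[ 0.00067716 -0.09234298  0.03031563] (array([0.96, 0.92, 2.98]), array([ 0.36 , -0.204,  0.026]))
(array([1.37, 1.63, 2.34]), array([ 0.346, -0.227, -0.009]))
(array([1.7 , 1.92, 2.74]), array([ 0.372, -0.247, -0.003]))
(array([1.37, 2.14, 3.98]), array([ 0.427, -0.255, -0.009]))
(array([0.61, 2.22, 3.69]), array([ 0.399, -0.234, -0.047]))
```

>>> move_arm(
  commands=[
    [0,0,0.0015,0,0,0],
    [0,0,0.0015,0,0,0],
    [0,0,0.0015,0,0,0],
  ],
)

```text
t: 22.55
tool_pos: [0.582, -0.0834, 0.1258]
tcp_rot: [[-0.995, -0.095, 0.001], [-0.095, 0.995, 0.002], [-0.001, 0.002, -1.0]]
ft_force: [0.3, 2.6, 4.1]
grip_width: 0.178
grasp_force: 42.4
```

```bash
python3 - <<'E'
from h import *
print(tipcab(),fc())
for i in range(4): ctrl.camera("side"); print(fc())
E
```

```text
[ 0.00062611 -0.09232919  0.02878233] (array([0.52, 2.6 , 4.13]), array([ 0.549, -0.206,  0.002]))
(array([1.13, 2.1 , 4.24]), array([ 0.576, -0.126,  0.01 ]))
(array([1.27, 1.78, 4.58]), array([ 0.55 , -0.197, -0.093]))
(array([1.16, 2.47, 4.29]), array([ 0.574, -0.214,  0.008]))
(array([-0.12,  1.99,  4.38]), array([ 0.592, -0.237,  0.008]))
```

>>> move_arm(
  commands=[
    [0,0.0004,0.001,0,0,0],
    [0,0.0004,0.002,0,0,0],
    [0,0.0004,0.002,0,0,0],
    [0,0.0004,0.002,0,0,0],
  ],
)

```text
t: 23.25
tool_pos: [0.582, -0.0833, 0.1239]
tcp_rot: [[-0.995, -0.095, 0.001], [-0.095, 0.995, 0.001], [-0.001, 0.001, -1.0]]
ft_force: [1.1, 1.6, 6.0]
grip_width: 0.184
grasp_force: 42.7
```

```bash
python3 - <<'E'
from h import *
print(tipcab())
F=[]
for i in range(10): ctrl.camera("side"); F.append(np.r_[fc()])
print(np.round(F,1)); print(np.mean(F,0)); 
a=crop("side",230,80,180,150,4);cv2.imwrite("pics/c9.png",a)
E
```

```text
[ 0.00063002 -0.09223436  0.02692201]
[[ 0.1  1.2  5.1  0.4 -0.   0. ]
 [ 0.2  1.2  5.4  0.4 -0.1 -0.1]
 [ 0.6  1.9  5.7  0.4 -0.1 -0. ]
 [-0.5  1.9  5.8  0.5 -0.1 -0. ]
 [-0.5  1.8  5.5  0.4 -0.1  0. ]
 [ 1.1  2.2  5.7  0.5 -0.1 -0. ]
 [ 0.2  1.7  5.5  0.5 -0.1  0. ]
 [ 0.8  2.   6.9  0.5 -0.1 -0. ]
 [ 0.2  1.3  6.7  0.4 -0.1  0. ]
 [ 0.2  1.5  5.6  0.4 -0.1 -0. ]]
[ 0.252   1.678   5.795   0.4366 -0.1084 -0.0114]
```

View pics/c9.png

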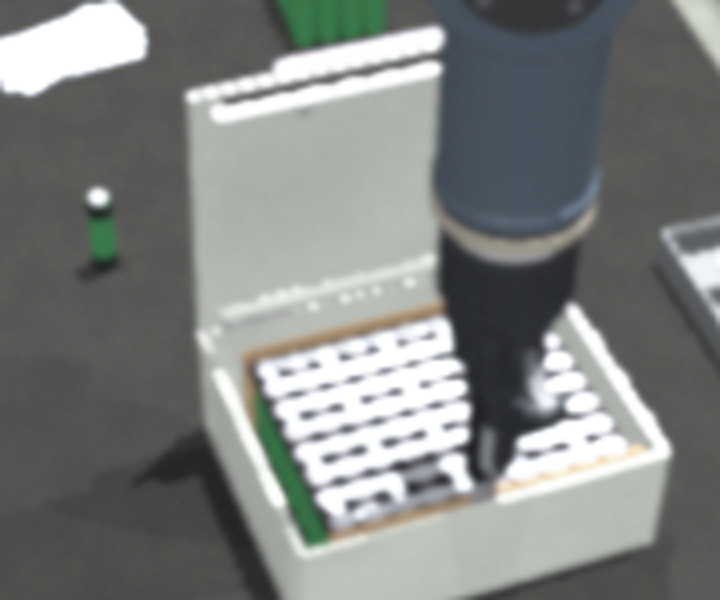

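The picture shows the gauge upright in the gap at about (485,490), with the door still standing open. Forces are steady, at about 4–6 N per face, so I'll hand it in.

```bash
python3 -c "
from workcell import ctrl
print(ctrl.close_job())"
```

```text
the job is handed in; nothing more can be done
None
```

I handed the job in at about 24 s with the door left at about 1.5 rad. The gauge is held upright about 58 mm below the rim, and the steady forces suggest roughly 4–6 N on each face and the board pressed back about 0.6 mm; the run's verdict was not shown.

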